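Shuttle the blank to the drilling station

TASK

Set up the sliding drill jig for its next hole: the aluminium blank lying across the slide sticks out to one side and would hit the bridge, so first push it in endways with the fingertips until its far end is right against the end stop of its slot. Then push the sprung slide away by its upright plate until its catch has gone past the stop pin, and let it go so that it springs back and stays against the pin, with the blank under the drill bush. Only push: pick nothing up, and leave the other parts and tools lying where they are.

Things in the scene. Friction and masses are not known exactly. Their poses are not given: they have to be found in the camera images.
- jig: Drill jig fixed to the table, yaw up to 23 degrees. Grey base plate 162 x 140 x 12 mm; origin: centre of its underside, on the table; x along the slide's travel, away from the robot, y left, z up. On it only the slide, the bridge, the stop pin's housing (21 mm high, left of the slide) and, at jig x 59 to 77 mm, an end block 38 mm high.
- slide (a joint): Travel of the sprung dark steel slide along jig +x, m. 0 home (at the start), 0.058 far stop, 0.0435 latched: its catch rests against the stop pin, blank under the bush. Push needed: 5 N at home, 9 N at the far stop, some 3 N more over the pin, 3.5 N more per 0.1 m/s. Let go short of 0.041 it springs home; let go beyond 0.045 it springs back to 0.0435 at up to 0.2 m/s and stays.
- stop_pin (a joint): Sprung round steel stop pin, 10 mm thick, upright at the left of the slide; m pressed down. 0 = fully up (top 33 mm above the table), 0.0085 or more = held down by the catch passing over it. Works by itself; need not be touched.
- push_pad (a point): Middle of the near face of the slide's upright push plate; moves with the slide; axes as the jig's, the face looks to jig -x. Plate 46 mm wide (jig y), 8 mm thick, from 36 to 72 mm above the table; this point at 57 mm. Nothing stands on its near side.
- nest_stop (a point): Point of the end stop's face that the blank's left end must touch, 41 mm above the table; moves with the slide; axes as the jig's, the face looks to jig -y. The blank's slot runs from here along jig -y: 32 mm wide between ribs 6 mm high, floor 36 mm above the table, floor 70 mm long, so the seated blank overhangs it by 2 mm.
- blank_mid (a point): Centre (41 mm above the table) of the loose aluminium blank in the slot: 30 x 72 x 10 mm, about 60 g, long side along jig y, axes as the jig's. At the start 15 to 26 mm short of the end stop, sticking out on the right. Seated: 36 mm from nest_stop along jig -y. Slides with under 1 N. Straight to the right of it nothing is over 12 mm high; the bridge's post begins 36 mm ahead (jig x).
- second_blank: Another aluminium bar, 30 x 72 x 10 mm, lying on the table at the left of the jig. Not to be used. Origin at the centre of its underside.
- spanner: Steel spanner 21 x 160 x 6 mm lying on the table at the right of the jig. Leave alone. Origin at the middle of its underside, long side along its y.
- flux_tin: Flat round yellow-lidded tin, 56 mm across, 23 mm high, at the left of the jig. Leave alone. Origin at the centre of its underside.
- big_nut: Steel hex nut, 22 x 26 x 10 mm, on the table beyond the jig. Leave alone. Origin at the centre of its underside.
- marker: Marker pen 18 x 138 x 18 mm lying at the right of the table. Leave alone. Origin at the middle of its underside.
- cutters: Red-handled side cutters 53 x 131 x 12 mm at the left of the table. Leave alone. Origin at the middle of the underside.
- jar: Red-capped jar of fixings, 58 mm across, 76 mm high, at the right. Leave alone. Origin at the centre of its underside.
- tape: Roll of blue insulating tape, 67 mm across, 19 mm high, at the left. Leave alone. Origin at the centre of its underside.
- bush (a point): Centre of the steel drill bush's top, 65 mm above the table, fixed; axes as the jig's. It sits in the bridge: a cross plate 26 x 138 x 10 mm (underside 50 mm above the table) on two posts 16 mm thick along jig x, inner faces 56 mm left and right of the jig's middle. The blank passes under it only when seated.

How it is judged:
By the outcome, as a careful person would: the job done as asked, in the order asked, and still so for the second after the job is handed in, with the robot touching nothing.
It also fails if it takes over 42 s, if anything falls off the work surface, if the arm or the gripper's body presses on something with over 40 N, if the wrist force passes 120 N, or if a joint passes its speed limit or range.

ROBOT

A 6-joint arm with a two-finger parallel gripper is mounted at the origin on a cart in front of the work surface, level with it; the furniture and walls round the work are solid. World frame = base frame: x ahead of the robot, y to its left, z up, the work surface at z = 0. Lengths are in m, angles in rad, forces in N, time in s.
With the tool pointing down it reaches from about 0.25 to 0.8 m from the base axis. Payload 3.9 kg.
Tool frame: the origin (TCP) lies on the front face of the gripper's body, between the roots of the fingers; the fingertips stand 73 mm ahead of it and the grasp point (between the pads) lies 54 mm ahead of it; z points along the fingers, y is the line along which they close (so a half turn about z gives the same grasp; the last joint's range is limited). The gripper opens to 85 mm and grips with 20 to 120 N. Pads are 22 mm wide; open, the fingers measure 114 mm over their backs; the gripper's body (76 mm by 85 mm) begins 54 mm behind the grasp point. The pads swing forward as they close: fully open they stand 13 mm farther back than shut.
Start: joints at [1.153, 0.26, -0.138, 1.173, 0, 1.571], TCP at [0.213, 0.48, 0.304] pointing down, gripper open.
Joint ranges: [-2.78, 2.78], [-0.83, 1.72], [-1.28, 1.37], [-1.9, 2.12], [-1.57, 1.48], [-3.14, 3.14]. Speed limits (rad/s): [2.57, 2.57, 3.14, 3.14, 3.14, 3.14].

INTERFACE

Orientations are given as a 3x3 rotation matrix whose columns are the frame's x, y, z axes.
In Python, from bench import status, eyes, order gives the robot as it stands. The module is installed in compiled form; this text tells all that it offers.
- The arm moves only by the shell command python3 -m jog 'ROWS' [OPENING] [FORCE]. ROWS is JSON, one flat list of numbers, 4 for each row, row after row: the shift along the tool's x, y, z in mm, then the turn about the tool's z in degrees. A call has 1 to 12 rows; each row is the pose to reach, as a shift and turn from the pose commanded when the call began, along the tool's axes at that moment; what a row does not reach only later rows make up. A row lasts 1/8 s, in which the tool goes at most 62.5 mm and 10.7 degrees, less where a joint would pass 70% of its speed; a pose out of reach is approached as far as the arm can. A call with a gripper value outside its range is refused whole. OPENING is the opening, from 0 (shut) to 1 (fully open), set as the call begins (- or left out, the last holds). The fingers move at their own pace and stop on an object; FORCE is the grip in N (left out, the last holds). Time passes only in rows, so rows that repeat a pose let the fingers close. It gives the time, the measured TCP pose, the force, the opening and the grip force at its end, in the units of the state.
- status.state(): the state, without advancing time (a new reading comes with each control period).
- eyes.get_image(name): name is "scene" or "top"; returns a dict with "img" (384x512x3 uint8, red, green, blue), "fx", "fy", "cx", "cy" (pixels), "rvec" (rotation vector, rad) and "tvec" (3), from world to camera coordinates, as OpenCV has them. Camera axes: x right, y down, z forward; pixel columns grow to the right and rows downward; lengths in m; the calibration is good to about 2 mm. A picture is of the moment at which its call begins. There is no depth.
- order.sign_off(): hands the job in; it is judged then, once.
The state is a dict: "t": time; "joint_positions": joint angles; "qvel": joint speeds; "effort": joint torques, N m; "ee_pos": TCP position; "eef_rot": TCP orientation; "force": force on the tool from outside, world axes, zero at the start; "moment": the same for the moment, N m; "width": finger opening in m; "grip_force": force on a finger pad.
Only numpy, scipy, OpenCV 4.12 (cv2) and the standard library are available. Lean on these libraries where they do the work, as an engineer would, in place of code of your own. Each camera call takes 0.05 s, during which the arm holds its last target. There are 200 camera calls.

## Working session

There is one attempt and no reset: what is moved stays moved. The work goes in short steps, Python scripts to look and compute and a shell command to move; the robot and the scene stay as the last step left them, time stands still between calls to the robot, and variables do not carry over. Pictures are saved under pics/ and viewed, at most 10 in all, crops included, and the job is handed in when it is done.

```bash
mkdir -p pics; cat > h.py <<'E'
import numpy as np, cv2
from bench import status, eyes, order
def snap(n,f=None):
    d=eyes.get_image(n)
    if f: cv2.imwrite('pics/'+f,cv2.cvtColor(d['img'],cv2.COLOR_RGB2BGR))
    return d
def ray(d,u,v,z):
    R=cv2.Rodrigues(np.array(d['rvec'],float))[0];t=np.array(d['tvec'],float).ravel()
    c=-R.T@t; r=R.T@np.array([(u-d['cx'])/d['fx'],(v-d['cy'])/d['fy'],1])
    return c+r*(z-c[2])/r[2]
def proj(d,p):
    K=np.array([[d['fx'],0,d['cx']],[0,d['fy'],d['cy']],[0,0,1]],float)
    return cv2.projectPoints(np.array(p,float).reshape(-1,1,3),np.array(d['rvec'],float),np.array(d['tvec'],float),K,None)[0].reshape(-1,2)
E
python3 - <<'E'
from h import *
import pickle
o={}
for n in('top','scene'):
    d=snap(n);o[n]=d
    print(n,d['fx'],d['cx'],d['cy'],d['rvec'],d['tvec'])
    cv2.imwrite(f'pics/{n}0.png',cv2.resize(cv2.cvtColor(d['img'],cv2.COLOR_RGB2BGR),(800,600),interpolation=cv2.INTER_CUBIC))
pickle.dump(o,open('o.pkl','wb'))
s=status.state();print(s['t'],s['ee_pos'],s['eef_rot'],s['width'])
E
```

```text
top 423.2307977061473 248.75531366037148 195.59503766878905 [ 2.17502767 -2.15245496  0.12829098] [-0.00813253  0.57367706  1.36730818]
scene 351.029313892257 254.2366417423614 193.35084172737615 [ 1.88165985 -0.71582796  0.5019936 ] [-0.4481584   0.2115139   0.84980703]
0.1 [0.2128091  0.47939073 0.30315184] [[-9.13986117e-01  4.05744760e-01 -7.53278450e-04]
 [ 4.05745458e-01  9.13984672e-01 -1.62549435e-03]
 [ 2.89491440e-05 -1.79131858e-03 -9.99998395e-01]] 0.08564846903310784
```

View pics/top0.png

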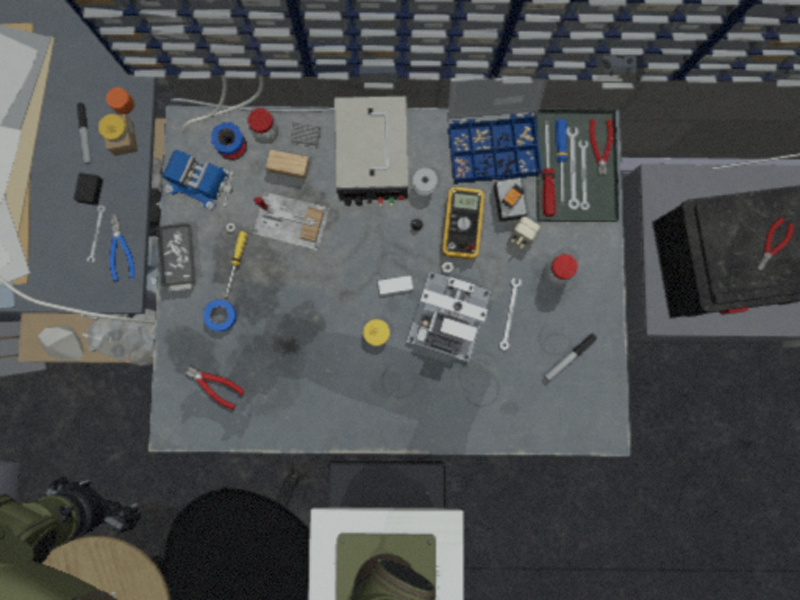

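View pics/scene0.png

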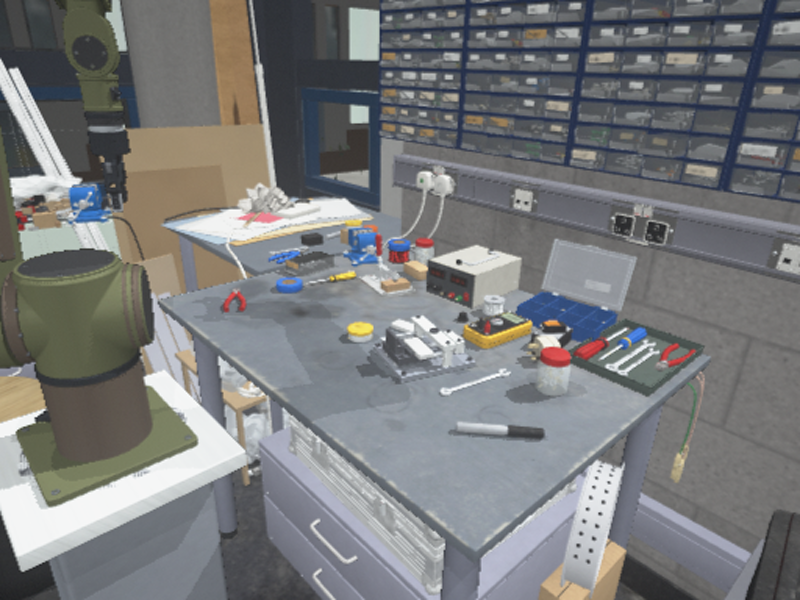

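The top view shows the jig around (448,318) in the 800 px image, with the blank at about (458,330). The scene view has the jig at about (425,350). I'll enlarge both.

```bash
python3 - <<'E'
from h import *
import pickle
o=pickle.load(open('o.pkl','rb'))
a=o['top']['img'][170:240,250:325]; b=o['scene']['img'][190:250,230:315]
f=lambda x,k:cv2.resize(cv2.cvtColor(x,cv2.COLOR_RGB2BGR),None,fx=k,fy=k,interpolation=cv2.INTER_CUBIC)
cv2.imwrite('pics/topc.png',f(a,8));cv2.imwrite('pics/scc.png',f(b,8))
E
```

```text
(no output)
```

View pics/topc.png

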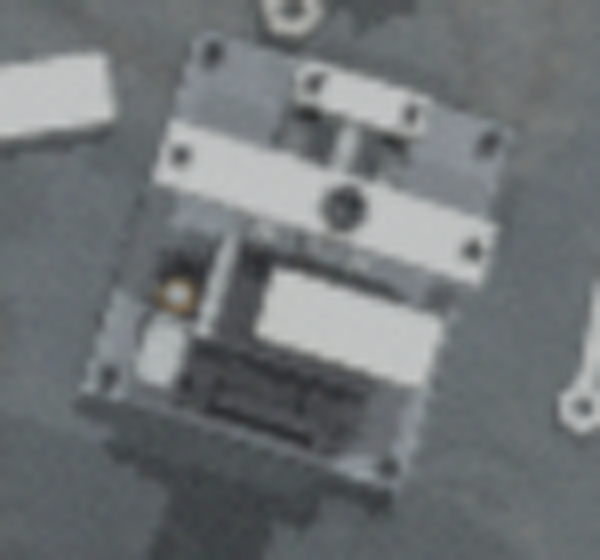

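View pics/scc.png

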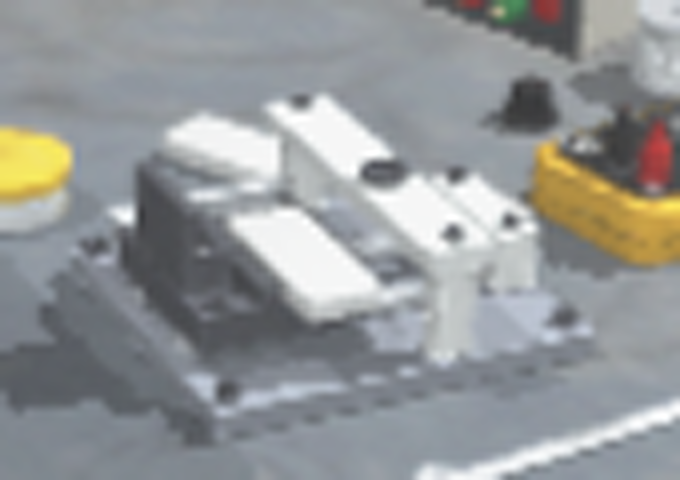

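The top crop shows the base corners at (192,30), (512,132), (400,490) and (80,395), and the bush at (345,207). The blank top's corners are at (275,265), (443,325), (420,388) and (255,335). The end stop strip runs from (240,237) to (215,335), and the dark push plate is at about (290,395). The scene crop agrees with this.

```bash
python3 - <<'E'
from h import *
import pickle
o=pickle.load(open('o.pkl','rb'));d=o['top'];e=o['scene']
T=lambda x,y,z:ray(d,250+(x+.5)/8-.5,170+(y+.5)/8-.5,z)
S=lambda x,y,z:ray(e,230+(x+.5)/8-.5,190+(y+.5)/8-.5,z)
P=np.array([T(x,y,.012) for x,y in[(192,30),(512,132),(400,490),(80,395)]])
B=np.array([T(x,y,.06) for x,y in[(172,122),(500,230),(485,288),(155,180)]])
K=np.array([T(x,y,.046) for x,y in[(275,265),(443,325),(420,388),(255,335)]])
yaw=lambda a,b:np.degrees(np.arctan2((b-a)[1],(b-a)[0]))
for Q in(P,B,K):print(Q.mean(0),'yaws',yaw(Q[3],Q[0]),yaw(Q[2],Q[1]),yaw(Q[1],Q[0])-90,yaw(Q[2],Q[3])-90, np.linalg.norm(Q[0]-Q[1]),np.linalg.norm(Q[0]-Q[3]))
print('bush',T(345,207,.065),S(381,172,.065))
print('blank scene',np.mean([S(228,218,.046),S(290,205,.046),S(385,285,.046),S(312,312,.046)],0))
# min area rect of white blank mask
c=cv2.inRange(d['img'],(185,185,185),(255,255,255))[170:240,250:325]
for k in cv2.findContours(c,cv2.RETR_EXTERNAL,cv2.CHAIN_APPROX_NONE)[0]:
    r=cv2.minAreaRect(k)
    if r[1][0]*r[1][1]>80:
        print('rect',r, [ray(d,250+x,170+y,.046).round(4).tolist() for x,y in cv2.boxPoints(r)])
y=np.radians(np.median([yaw(P[3],P[0]),yaw(P[1],P[0])-90]))
E
```

```text
[ 0.55544663 -0.12927707  0.012     ] yaws -16.62361981059308 -17.559065316549585 -17.30424663762099 -15.95388037004949 0.14135855067210965 0.16150038263501945
[ 0.57344161 -0.13765972  0.06      ] yaws -15.924043770801049 -14.759937552828593 -17.805542672661673 -17.66793491280734 0.1399170345400729 0.024803407374033273
[ 0.52449543 -0.14738671  0.046     ] yaws -15.79794231785082 -20.197500024805528 -19.190793410560005 -17.288012153459178 0.07267360022981546 0.029919222285117703
bush [ 0.57206601 -0.14412881  0.065     ] [ 0.56621844 -0.14816602  0.065     ]
blank scene [ 0.52184911 -0.15137297  0.046     ]
rect ((43.44999694824219, 40.650001525878906), (20.23857307434082, 7.273237705230713), 18.434947967529297) [[0.5231, -0.1135, 0.046], [0.5458, -0.121, 0.046], [0.5255, -0.1837, 0.046], [0.5029, -0.1761, 0.046]]
rect ((52.39999771118164, 28.799999237060547), (13.914020538330078, 6.324555397033691), 18.434947967529297) [[0.5606, -0.1531, 0.046], [0.5805, -0.1597, 0.046], [0.5664, -0.2029, 0.046], [0.5466, -0.1962, 0.046]]
rect ((30.189193725585938, 21.635135650634766), (18.96854019165039, 6.543410778045654), 17.102725982666016) [[0.5849, -0.0722, 0.046], [0.6057, -0.0785, 0.046], [0.5879, -0.1381, 0.046], [0.5672, -0.1317, 0.046]]
rect ((5.932431221008301, 11.594594955444336), (7.069156646728516, 13.1519193649292), 80.53767395019531) [[0.6266, -0.0019, 0.046], [0.6343, -0.0446, 0.046], [0.6111, -0.0486, 0.046], [0.6035, -0.006, 0.046]]
```

```bash
python3 -m jog '[-20,-20,0,-1, -60,-58,2,-3, -102,-98,5,-5, -144,-138,8,-6.75, -186,-178,12,-6.75, -228,-218,16,-6.75, -270,-258,20,-6.75, -312,-298,24,-6.75, -354,-338,28,-6.75, -396,-378,32,-6.75, -438,-418,36,-6.75, -480,-458,40,-6.75]' 0
```

```text
t: 1.6
ee_pos: [0.4661, -0.1355, 0.2635]
eef_rot: [[-0.955, 0.296, -0.0], [0.296, 0.955, 0.0], [0.0, 0.0, -1.0]]
force: [1.4, 1.5, 0.4]
width: -0.0005
grip_force: 0.0
```

```bash
python3 -m jog '[-20,-24,10,0, -40,-48,30,0, -59,-72,60,0, -59,-72,100,0, -59,-72,130,0, -59,-72,140,0, -59,-72,140,0]'; python3 - <<'E'
from h import *
f=lambda x,k:cv2.resize(cv2.cvtColor(x,cv2.COLOR_RGB2BGR),None,fx=k,fy=k,interpolation=cv2.INTER_CUBIC)
d=snap('scene');e=snap('top')
p=np.array(status.state()['ee_pos'])-[0,0,.073]
print(p,proj(d,p),proj(e,p))
a=f(d['img'][185:250,225:325],5);b=f(e['img'][170:240,250:325],4)
c=np.zeros((a.shape[0],800,3),np.uint8);c[:,:500]=a;c[:b.shape[0],500:]=b
cv2.imwrite('pics/c2.png',c)
E
```

```text
t: 2.48
ee_pos: [0.5007, -0.2195, 0.1236]
eef_rot: [[-0.955, 0.295, -0.001], [0.295, 0.955, 0.001], [0.001, 0.0, -1.0]]
force: [0.2, -0.8, 0.4]
width: 0.0004
grip_force: 0.0
[ 0.50180329 -0.21998049  0.05205265] [[279.38356736 230.20413595]] [[315.65652425 217.64491917]]
```

View pics/c2.png

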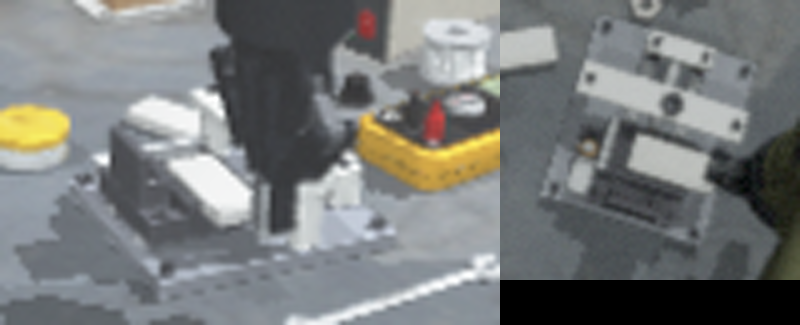

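The fingertips are just right of the blank's end, in line with it, at scene crop (282,230) and top crop (730,178). Next I lower and push.

```bash
python3 -m jog '[0,0,6,0, 0,0,11,0, 0,10,11,0, 0,17,11,0, 0,20,11,0, 0,24,11,0, 0,28,11,0, 0,31,11,0, 0,33,11,0, 0,34,11,0, 0,34,11,0]'; python3 - <<'E'
from h import *
e=snap('top')
cv2.imwrite('pics/t3.png',cv2.resize(cv2.cvtColor(e['img'][170:240,250:325],cv2.COLOR_RGB2BGR),None,fx=8,fy=8,interpolation=cv2.INTER_CUBIC))
print(status.state()['force'])
E
```

```text
t: 3.95
ee_pos: [0.511, -0.1873, 0.1129]
eef_rot: [[-0.955, 0.296, 0.0], [0.296, 0.955, -0.0], [-0.0, -0.0, -1.0]]
force: [0.3, 0.4, 0.1]
width: 0.0004
grip_force: 0.0
[0.16429037 0.05136267 0.86758449]
```

View pics/t3.png

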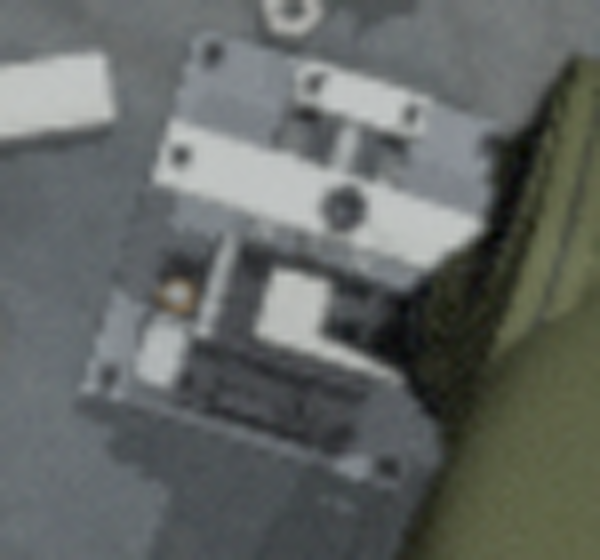

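Blank's left end is still at (275,265) to (255,338), so there has been no contact yet. I'll carry on in small steps and watch force and image.

```bash
cat > m.py <<'E'
from h import *
e=snap('top')
t=np.array(status.state()['ee_pos'])
# sample brightness along jig y line through blank mid at z=.046
x=np.array([.955,-.296,0]);y=np.array([.296,.955,0])
s=np.arange(-.03,.06,.001)
g=cv2.cvtColor(e['img'],cv2.COLOR_RGB2GRAY).astype(np.float32)
v=0
for o in(-.008,-.004,0,.004):
    p=proj(e,[np.array([.555,-.13,.046])+x*(-.0245+o)+y*k for k in s]).astype(np.float32)
    v=v+cv2.remap(g,p[:,:1].copy(),p[:,1:].copy(),cv2.INTER_LINEAR).ravel()/4
print([(round(k*1000),int(b)) for k,b in zip(s,v)][::2])
print('tcp jig y',(t-[.555,-.13,0])@y,'F',status.state()['force'])
E
python3 m.py; python3 -m jog '[0,2,0,0, 0,4,0,0, 0,6,0,0, 0,8,0,0, 0,8,0,0]'; python3 m.py
```

```text
[(-30, 69), (-28, 68), (-26, 71), (-24, 80), (-22, 87), (-20, 92), (-18, 98), (-16, 117), (-14, 147), (-12, 171), (-10, 184), (-8, 187), (-6, 187), (-4, 186), (-2, 186), (0, 185), (2, 184), (4, 184), (6, 180), (8, 167), (10, 141), (12, 105), (14, 83), (16, 75), (18, 74), (20, 74), (22, 77), (24, 83), (26, 100), (28, 124), (30, 144), (32, 142), (34, 120), (36, 87), (38, 75), (40, 82), (42, 90), (44, 94), (46, 93), (48, 89), (50, 82), (52, 76), (54, 79), (56, 85), (58, 92)]
tcp jig y -0.0678079748663195 F [-0.45758399 -0.30232916 -0.27341136]
t: 4.68
ee_pos: [0.5134, -0.1794, 0.1129]
eef_rot: [[-0.955, 0.295, 0.0], [0.295, 0.955, 0.0], [0.0, 0.0, -1.0]]
force: [1.0, -0.6, -1.0]
width: 0.0002
grip_force: 0.0
[(-30, 48), (-28, 55), (-26, 64), (-24, 72), (-22, 72), (-20, 66), (-18, 66), (-16, 71), (-14, 79), (-12, 83), (-10, 88), (-8, 102), (-6, 127), (-4, 156), (-2, 176), (0, 185), (2, 187), (4, 187), (6, 185), (8, 185), (10, 185), (12, 184), (14, 180), (16, 168), (18, 137), (20, 99), (22, 83), (24, 82), (26, 99), (28, 124), (30, 145), (32, 143), (34, 120), (36, 88), (38, 75), (40, 81), (42, 90), (44, 95), (46, 94), (48, 89), (50, 81), (52, 75), (54, 79), (56, 86), (58, 92)]
tcp jig y -0.05954936673653381 F [ 0.23327908  0.4154926  -0.00105386]
```

```bash
python3 -m jog '[0,2,0,0, 0,4,0,0, 0,5,0,0, 0,5,0,0]'|grep force:; for i in 1; do :; done; python3 -m jog '[0,1,0,0, 0,1,0,0]'|grep -E "ee|^force:"; python3 -m jog '[0,1,0,0, 0,1,0,0]'|grep -E "ee|^force:";python3 -m jog '[0,1,0,0, 0,1,0,0]'|grep -E "ee|^force:"; python3 m.py
```

```text
force: [-0.5, -0.1, -0.7]
grip_force: 0.0
ee_pos: [0.5152, -0.1739, 0.1129]
eef_rot: [[-0.955, 0.296, 0.0], [0.296, 0.955, 0.0], [-0.0, 0.0, -1.0]]
force: [-0.4, -0.1, -0.1]
ee_pos: [0.5155, -0.1729, 0.1129]
eef_rot: [[-0.955, 0.295, -0.0], [0.295, 0.955, 0.0], [0.0, 0.0, -1.0]]
force: [-0.3, -0.3, -0.7]
ee_pos: [0.5158, -0.1719, 0.1129]
eef_rot: [[-0.955, 0.295, 0.0], [0.295, 0.955, 0.0], [0.0, 0.0, -1.0]]
force: [0.8, 0.6, 0.5]
[(-30, 31), (-28, 33), (-26, 35), (-24, 40), (-22, 46), (-20, 52), (-18, 61), (-16, 69), (-14, 69), (-12, 67), (-10, 66), (-8, 69), (-6, 76), (-4, 84), (-2, 91), (0, 103), (2, 123), (4, 150), (6, 173), (8, 184), (10, 186), (12, 186), (14, 185), (16, 185), (18, 185), (20, 184), (22, 179), (24, 168), (26, 147), (28, 138), (30, 147), (32, 143), (34, 120), (36, 87), (38, 74), (40, 81), (42, 90), (44, 95), (46, 94), (48, 90), (50, 82), (52, 75), (54, 79), (56, 86), (58, 92)]
tcp jig y -0.051632650197818236 F [ 0.86290096 -0.13098089 -0.3646857 ]
```

```bash
for r in 1; do :; done; python3 -m jog '[0,0.5,0,0, 0,0.5,0,0]'|grep -E "ee_p|^force:"; python3 -m jog '[0,0.5,0,0, 0,0.5,0,0]'|grep -E "ee_p|^force:";python3 -m jog '[0,0.5,0,0, 0,0.5,0,0]'|grep -E "ee_p|^force:"; python3 -m jog '[0,0.5,0,0, 0,0.5,0,0]'|grep -E "ee_p|^force:"
```

```text
ee_pos: [0.5159, -0.1715, 0.1129]
force: [0.2, -0.4, 0.8]
ee_pos: [0.5161, -0.171, 0.1129]
force: [-0.5, 0.7, 0.3]
ee_pos: [0.5162, -0.1705, 0.1129]
force: [0.3, 0.3, 0.7]
ee_pos: [0.5164, -0.17, 0.1129]
force: [0.8, -0.1, -0.6]
```

```bash
python3 -m jog '[0,0.5,0,0, 0,0.5,0,0]'|grep -E "ee_p|^force:"; python3 -m jog '[0,0.5,0,0, 0,0.5,0,0]'|grep -E "ee_p|^force:"; python3 m.py
```

```text
ee_pos: [0.5165, -0.1696, 0.1129]
force: [0.2, -0.9, 0.9]
ee_pos: [0.5165, -0.1695, 0.1129]
force: [-1.2, -2.0, -0.1]
[(-30, 26), (-28, 26), (-26, 28), (-24, 33), (-22, 38), (-20, 44), (-18, 51), (-16, 59), (-14, 70), (-12, 75), (-10, 70), (-8, 68), (-6, 72), (-4, 80), (-2, 85), (0, 89), (2, 97), (4, 117), (6, 145), (8, 168), (10, 182), (12, 186), (14, 186), (16, 186), (18, 185), (20, 185), (22, 185), (24, 182), (26, 176), (28, 167), (30, 158), (32, 146), (34, 120), (36, 87), (38, 74), (40, 82), (42, 90), (44, 94), (46, 95), (48, 91), (50, 83), (52, 76), (54, 79), (56, 86), (58, 93)]
tcp jig y -0.049106376831203676 F [-1.48499376 -2.92116803  0.20423018]
```

```bash
python3 -m jog '[0,0.5,0,0, 0,0.5,0,0]'|grep -E "ee_p|^force:"; python3 -m jog '[0,0.5,0,0, 0,0.5,0,0]'|grep -E "ee_p|^force:"
```

```text
ee_pos: [0.5165, -0.1692, 0.1129]
force: [-2.4, -4.8, 0.7]
ee_pos: [0.5165, -0.1691, 0.1129]
force: [-2.5, -5.6, 0.3]
```

The blank is against the stop: the TCP stalled and the force rose to about 6 N. Now I back off and go round to the near side of the plate.

```bash
python3 -m jog '[0,-8,0,0, 0,-30,0,0, 0,-30,-30,0, 0,-30,-60,0, 50,-10,-60,0, 90,20,-60,0, 105,44,-60,0, 105,44,-30,0, 105,44,-6,0, 105,44,-6,0]'; python3 m.py; python3 - <<'E'
from h import *
import pickle
o=pickle.load(open('o.pkl','rb'));d=o['top']
x=np.array([.955,-.296,0]);y=np.array([.296,.955,0])
for q in((210,400),(315,445),(190,385),(360,430)):
    p=ray(d,250+q[0]/8-.5,170+q[1]/8-.5,.072)-[.555,-.13,0];print(p@x,p@y)
f=lambda x,k:cv2.resize(cv2.cvtColor(x,cv2.COLOR_RGB2BGR),None,fx=k,fy=k,interpolation=cv2.INTER_CUBIC)
d=snap('scene');e=snap('top')
a=f(d['img'][185:250,225:325],5);b=f(e['img'][170:240,250:325],4)
c=np.zeros((a.shape[0],800,3),np.uint8);c[:,:500]=a;c[:b.shape[0],500:]=b
cv2.imwrite('pics/c4.png',c)
E
```

```text
t: 9.32
ee_pos: [0.4283, -0.0943, 0.1177]
eef_rot: [[-0.955, 0.295, -0.003], [0.295, 0.955, 0.002], [0.004, 0.001, -1.0]]
force: [-0.2, -0.2, 0.0]
width: 0.0001
grip_force: 0.0
[(-30, 181), (-28, 182), (-26, 181), (-24, 180), (-22, 180), (-20, 180), (-18, 181), (-16, 181), (-14, 183), (-12, 185), (-10, 187), (-8, 189), (-6, 191), (-4, 192), (-2, 192), (0, 192), (2, 192), (4, 192), (6, 192), (8, 192), (10, 192), (12, 192), (14, 192), (16, 192), (18, 192), (20, 192), (22, 191), (24, 188), (26, 182), (28, 173), (30, 165), (32, 152), (34, 125), (36, 90), (38, 76), (40, 83), (42, 93), (44, 98), (46, 96), (48, 90), (50, 84), (52, 78), (54, 81), (56, 87), (58, 94)]
tcp jig y -0.00346946857890814 F [-0.11903494 -0.10843473  0.76400274]
-0.07108502272448072 0.020787733212874356
-0.07539745173784913 -0.02445926008307601
-0.06781004704361455 0.03019020618301888
-0.06418899030749323 -0.03979791755294192
```

View pics/c4.png

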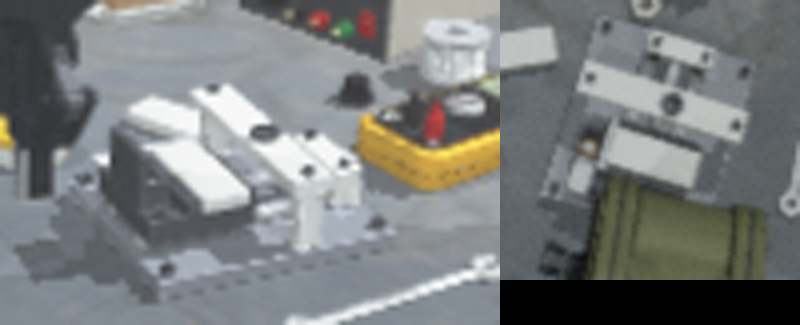

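The blank's left end now reaches the stop strip at (607,135) in the top crop. The fingers stand clear on the near side, and the plate is centred at jig y of about -2 mm with its face near x = -75 mm. I approach it now.

```bash
python3 -m jog '[-12,1,0,0, -24,1,0,0, -34,1,0,0, -40,1,0,0, -44,1,0,0, -48,1,0,0, -48,1,0,0]'|grep -E "ee_p|^force"; python3 -m jog '[-3,0,0,0, -6,0,0,0, -6,0,0,0]'|grep -E "^t|ee_p|^force"
```

```text
ee_pos: [0.475, -0.1081, 0.1186]
force: [-1.7, 0.4, -0.1]
t: 10.72
ee_pos: [0.4794, -0.1096, 0.1185]
force: [-5.9, 1.0, 2.9]
```

```bash
python3 -m jog '[-6,0,0,0, -12,0,0,0, -18,0,0,0, -24,0,0,0, -30,0,0,0, -35,0,0,0, -39,0,0,0, -43,0,0,0, -46,0,0,0, -48,0,0,0, -48,0,0,0]'|grep -E "^t|ee_p|^force"; python3 - <<'E'
from h import *
f=lambda x,k:cv2.resize(cv2.cvtColor(x,cv2.COLOR_RGB2BGR),None,fx=k,fy=k,interpolation=cv2.INTER_CUBIC)
d=snap('scene');e=snap('top')
p=np.array(status.state()['ee_pos'])-[.555,-.13,0];print('jig x',p@[.955,-.296,0],p@[.296,.955,0],status.state()['force'])
a=f(d['img'][185:250,225:325],5);b=f(e['img'][170:240,250:325],4)
c=np.zeros((a.shape[0],800,3),np.uint8);c[:,:500]=a;c[:b.shape[0],500:]=b
cv2.imwrite('pics/c5.png',c)
E
```

```text
t: 12.1
ee_pos: [0.5233, -0.1234, 0.1178]
force: [-8.3, 1.2, 2.5]
jig x -0.0321873444784956 -0.003135979143952309 [-7.8812971   2.45814519  3.03871927]
```

View pics/c5.png

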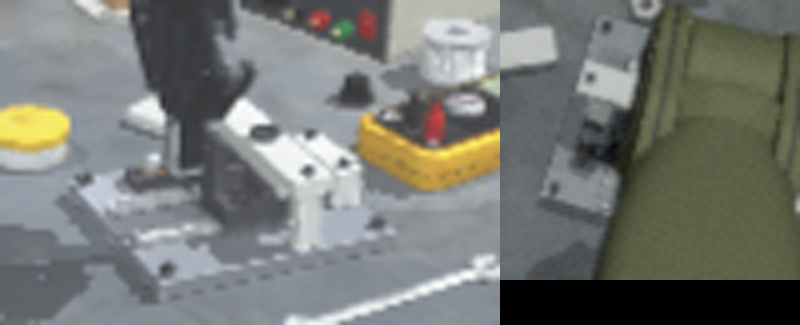

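The slide is pushed in about 50 mm and the force of 8 N matches the spring past the pin. I add 2 mm and then let it go by backing off.

```bash
python3 -m jog '[-2,0,0,0, -2,0,0,0, 2,0,0,0, 6,0,0,0, 10,0,0,0, 20,0,0,0, 40,0,0,0, 80,0,0,0, 110,0,-10,0, 130,0,-60,0, 130,0,-60,0]'|grep -E "^t|ee_p|^force"; python3 -m jog '[40,50,-30,0, 60,100,-50,0, 60,150,-50,0, 60,200,-50,0, 60,200,-50,0, 60,200,-50,0]' |grep -E "^t|ee_p|^force"; python3 - <<'E'
from h import *
f=lambda x,k:cv2.resize(cv2.cvtColor(x,cv2.COLOR_RGB2BGR),None,fx=k,fy=k,interpolation=cv2.INTER_CUBIC)
d=snap('scene');e=snap('top')
a=f(d['img'][185:250,225:305],5);b=f(e['img'][170:240,250:325],5)
c=np.zeros((350,800,3),np.uint8);c[:a.shape[0],:400]=a;c[:b.shape[0],400:775]=b
cv2.imwrite('pics/c6.png',c)
E
```

```text
t: 13.58
ee_pos: [0.4043, -0.0859, 0.182]
force: [1.1, -0.0, 0.0]
t: 14.32
ee_pos: [0.4048, 0.1229, 0.2284]
force: [-0.3, -0.1, 0.2]
```

View pics/c6.png

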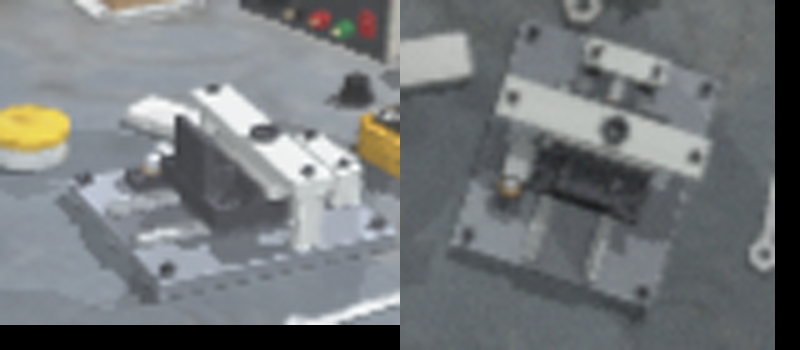

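The slide is latched: the pin is up at (510,185) in front of the catch, and the blank is under the bridge. One last check that the blank stayed seated.

```bash
python3 - <<'E'
from h import *
d=snap('scene')
o=np.array([.555,-.13,0]);x=np.array([.955,-.296,0]);y=np.array([.296,.955,0])
k=12;u0,v0=255,195
im=cv2.resize(cv2.cvtColor(d['img'][v0:v0+45,u0:u0+50],cv2.COLOR_RGB2BGR),None,fx=k,fy=k,interpolation=cv2.INTER_CUBIC)
for yy,c in((-.045,(0,0,255)),(-.053,(255,0,0))):
    for xx,zz in((.004,.046),(.004,.036),(.034,.046)):
        q=((proj(d,[o+x*xx+y*yy+[0,0,zz]])[0]-[u0,v0]+.5)*k).astype(int);cv2.circle(im,tuple(int(a) for a in q),3,c,-1)
cv2.imwrite('pics/c7.png',im)
s=status.state();print(s['t'],s['force'])
E
```

```text
14.475 [-0.07550355 -0.18613061 -0.0439411 ]
```

View pics/c7.png

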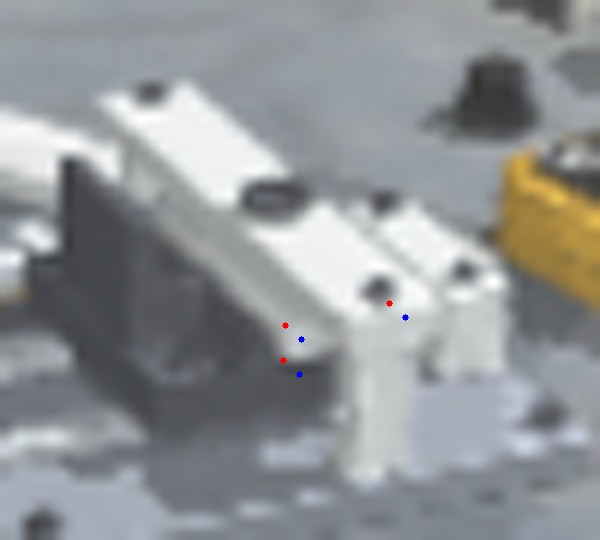

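The blank's near lower corner is at about (285,357), which matches the seated prediction (red). I'm handing in.

```bash
python3 -c "
from bench import order;print(order.sign_off())"
```

```text
the job is handed in; nothing more can be done
None
```

The blank is pushed home against its end stop and the slide is latched on the stop pin with the blank under the bush; I handed the job in at about 14.5 s, with the arm clear of everything.

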